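# Put the calliper away in its dust-tight case

### The job

Put the steel calliper away: lay it flat in its fitted pocket in the open blue case, with the jaws at the jaw end, then swing the cover down without letting it slam. Press the two halves together against the springy seal and turn the wing knob clockwise to its stop, so that its tongue catches under the frame edge and the case stays shut edge to edge. Leave the jar, the tin and the steel block where they are.

Things in the scene. Friction and masses are not known exactly. Their poses are not given: they have to be found in the camera images.
- case: Lower half of a blue instrument case, fixed on the bench: 160 (x) by 210 (y) by 40 mm high. Origin: centre of its underside; z up, +x to the hinge side, -x the front with a black carrying handle (15 mm out). Grey foam inside, top at z = 34 mm. The frame edge for the tongue is a steel plate inside the front wall, 60 mm long, inner edge at x = -56, z = 32 to 38 mm.
- pocket (a point): Where the calliper's origin comes to lie (x = 18, y = 0, z = 22 mm in the case), axes as the case's and the calliper's then parallel to them, jaws to +y. The pocket is 12 mm deep with 3 to 5 mm play round the calliper; beside the sliding body it widens to a finger recess, from this point x = -36 to +56, y = -16 to +44 mm, floor at this height.
- calliper: Steel slide calliper, loose, flat: 60 (x) by 158 (y) by 12 mm, 0.11 kg. Origin: middle of its outline, underside; z up. Beam 16 mm wide along y, 4 to 8 mm up; jaws at the +y end, x = -30 to 30, y = 62 to 79 mm. The sliding body with dark display (x = -4 to 22, y = -11 to 39, 11 mm high) is the grip: across x (26 mm), at x = 9, y = 14 mm, the centre of mass.
- case_cover (a joint): Cover (upper half) hinge angle, rad: 0 = shut edge to edge, grows opening, stop at 2.3; upright at 1.57, leaning back beyond. Stiff: stays where left, 1 to 3 N at its front edge move it. At about 0.045 the front edge, 7 mm up, meets a springy rubber seal: pressing it shut takes about 9 N at the knob; let go unlatched it rises again to 0.04. A calliper not down in its pocket blocks it.
- case_cover_hinge (a point): Middle of the hinge line, which runs along the case's y axis at x = 80, z = 40.5 mm of the case; axes as the case's.
- cover_edge (a point): Middle of the front edge of the cover's outer face, moving with the cover. Shut, it lies at x = -80, z = 70.5 mm of the case with the case's axes. The cover is 160 by 210 mm, 30 mm thick from the hinge line to its outer face (its top when shut), which is flat within 2 mm but for the wing knob.
- wing_knob (a joint): Wing knob angle, rad: 0 = locked, at its stop (wing at right angles to the front edge, tongue under the frame edge); grows counterclockwise as seen on the outer face, stop at 1.57. Stays where left. The tongue passes under the edge only while the cover is held pressed fully shut (1 mm to spare), else it jams on the edge; once under, it holds the cover down.
- wing_grip (a point): Middle of the black knob's wing, on its axis. The wing is 46 mm long (this point's x, the case's x when locked), 9 mm thick (y), 16 mm high about this point; z points out of the cover's outer face, 16 mm below. The axis is 120 mm from the hinge line, mid-length of the cover; shut, the point is at z = 86.5 mm of the case.
- flux_jar: White jar with green lid, 58 by 50 mm high, loose; to be left alone. Origin: centre of its underside.
- salve_tin: Round flat tin, 62 by 18 mm, loose; to be left alone. Origin: centre of its underside.
- bench_block: Polished steel block, 55 by 70 by 18 mm, loose; to be left alone. Origin: centre of its underside.

How it is judged:
By the outcome, as a careful person would: the job done as asked, in the order asked, and still so for the second after the job is handed in, with the robot touching nothing.
It also fails if it takes over 62 s, if anything falls off the work surface, if the arm or the gripper's body presses on something with over 40 N, if the wrist force passes 120 N, or if a joint passes its speed limit or range.

### The arm

A 6-joint arm with a two-finger parallel gripper is mounted at the origin on a cart in front of the work surface, level with it; the furniture and walls round the work are solid. World frame = base frame: x ahead of the robot, y to its left, z up, the work surface at z = 0. Lengths are in m, angles in rad, forces in N, time in s.
With the tool pointing down it reaches from about 0.4 to 0.925 m from the base axis. Payload 12.5 kg.
Tool frame: the origin (TCP) lies between the finger pads; the fingertips stand 19 mm ahead of it and the grasp point (between the pads) is the TCP; z points along the fingers, y is the line along which they close (so a half turn about z gives the same grasp; the last joint's range is limited). The gripper opens to 95 mm and grips with 3 to 60 N. Pads are 20 mm wide; open, the fingers measure 119 mm over their backs; the gripper's body (75 mm by 180 mm) begins 59 mm behind the grasp point.
Start: joints at [1.154, 0.491, 1.559, -0, 1.092, -0.106], TCP at [0.191, 0.595, 0.234] pointing down, gripper open.
Joint ranges: [-3.1, 3.1], [-0.84, 2.19], [0.05, 2.79], [-1.13, 4.28], [0.06, 2.93], [-2.69, 2.69]. Speed limits (rad/s): [2.22, 2.22, 2.79, 3.14, 3.14, 3.14].

### API

Orientations are given as a 3x3 rotation matrix whose columns are the frame's x, y, z axes.
In Python, from rig import monitor, capture, r gives the robot as it stands.
- The arm moves only by the tool apply_moves, never from a script. Its argument "deltas" is a list that holds one entry, the list of rows, each a list of 5 numbers: the shift along the tool's x, y, z in cm, then the turn about the tool's z in rad, then the finger opening in cm, from 0 to 9.51. In form: [[[dx, dy, dz, turn, fingers], ...]]. A call has 1 to 20 rows; each row shifts and turns the commanded pose from where the row before left it, along the tool's axes as they then stand; what a row does not reach is not made up. A row lasts 1/12 s, in which the tool goes at most 41.7 mm and 7.16 degrees, less where a joint would pass 70% of its speed; a pose out of reach is approached as far as the arm can. A call with a gripper value outside its range is refused whole. The fingers move at their own pace and stop on an object; the grip force is fixed at half the most. Time passes only in rows, so rows that do not move let the fingers close. It gives the time, the measured TCP pose, the force, the opening and the grip force at its end, in the units of the state.
- monitor.get_state(): the state, without advancing time (a new reading comes with each control period).
- capture(name): name is "scene" or "top" or "wrist"; returns a dict with "image" (400x640x3 uint8, red, green, blue), "intrinsics" (3x3 intrinsics, pixels), "dist_coeffs" ([k1, k2, p1, p2, k3] as OpenCV has them; the pictures are not rectified), "eye" and "rotation" of the camera in the world. Camera axes: x right, y down, z forward; pixel columns grow to the right and rows downward; lengths in m; the calibration is good to about 2 mm. A picture is of the moment at which its call begins. There is no depth.
- r.sign_off(): hands the job in; it is judged then, once.
The state is a dict: "time": time; "joint_pos": joint angles; "joint_velocities": joint speeds; "effort": joint torques, N m; "ee_pos": TCP position; "tool_rot": TCP orientation; "wrist_force": force on the tool from outside, world axes, zero at the start; "ft_torque": the same for the moment, N m; "gripper_width": finger opening in m; "grasp_force": force on a finger pad.
Only numpy, scipy, OpenCV 4.12 (cv2) and the standard library are available. Lean on these libraries where they do the work, as an engineer would, in place of code of your own. Each camera call takes 0.05 s, during which the arm holds its last target. There are 200 camera calls.

## Working session

There is one attempt and no reset: what is moved stays moved. The work goes in short steps, Python scripts to look and compute and a tool call to move; the robot and the scene stay as the last step left them, time stands still between calls to the robot, and variables do not carry over. Pictures are saved under pics/ and viewed, at most 10 in all, crops included, and the job is handed in when it is done.

Besides the shell and the picture viewer there is one more tool, called after "Request:" by a JSON object that holds its "name" and its "arguments". apply_moves: Moves the arm, as the interface text tells. Its arguments: {"type":"object","properties":{"deltas":{"type":"array","items":{"type":"array","items":{"type":"array","items":{"type":"number"}}}}},"required":["deltas"]}

```bash
mkdir -p pics; cat > h.py <<'E'
import numpy as np, cv2
from rig import monitor, capture, r
def shot(name, out=None):
    c=capture(name)
    if out: cv2.imwrite('pics/'+out, cv2.cvtColor(c['image'],cv2.COLOR_RGB2BGR))
    return c
def rays(c,px):
    p=cv2.undistortPoints(np.array(px,float).reshape(-1,1,2),np.array(c['intrinsics']),np.array(c['dist_coeffs'])).reshape(-1,2)
    d=np.c_[p,np.ones(len(p))]@np.array(c['rotation']).T
    return np.array(c['eye']),d
def plane(c,px,z):
    e,d=rays(c,px); return e+d*((z-e[2])/d[:,2])[:,None]
def tri(c1,p1,c2,p2):
    e1,d1=rays(c1,[p1]);e2,d2=rays(c2,[p2]);A=np.c_[d1[0],-d2[0]]
    t=np.linalg.lstsq(A,e2-e1,rcond=None)[0];a=e1+d1[0]*t[0];b=e2+d2[0]*t[1]
    return (a+b)/2,np.linalg.norm(a-b)
def proj(c,P):
    R=np.array(c['rotation']).T; t=-R@np.array(c['eye'])
    return cv2.projectPoints(np.array(P,float).reshape(-1,3),cv2.Rodrigues(R)[0],t,np.array(c['intrinsics']),np.array(c['dist_coeffs']))[0].reshape(-1,2)
E
python3 - <<'E'
from h import *
ims=[]
for n in ['scene','top']:
    c=shot(n,n+'0.png'); print(n,c['eye'],np.round(c['rotation'],3).tolist(),c['intrinsics'][0][0])
    np.save(n+'0.npy',c,allow_pickle=True)
print(monitor.get_state())
E
```

```text
scene [ 0.03750166 -0.27696019  0.83444469] [[0.503, -0.668, 0.549], [-0.864, -0.397, 0.31], [0.011, -0.63, -0.776]] 444.64638920125253
top [0.45806549 0.00947426 0.91323716] [[0.024, -0.989, 0.144], [-1.0, -0.022, 0.015], [-0.012, -0.145, -0.989]] 406.25796645645795
{'time': 0.1, 'joint_pos': array([ 1.15437805e+00,  4.91462835e-01,  1.55937767e+00, -4.53785170e-06,
        1.09168113e+00, -1.05586178e-01]), 'joint_velocities': array([ 0.00026958, -0.00047458, -0.00096608,  0.00023392, -0.00166364,
        0.0010106 ]), 'effort': array([ 3.37796657e-03, -6.13619757e+01, -2.58603913e+01,  6.94258860e-02,
        4.70161659e-02, -8.98233202e-05]), 'ee_pos': array([0.19105171, 0.59488648, 0.23314655]), 'tool_rot': array([[-9.52080024e-01,  3.05848800e-01, -3.72076296e-04],
       [ 3.05849012e-01,  9.52079648e-01, -8.51217804e-04],
       [ 9.39023250e-05, -9.24226636e-04, -9.99999568e-01]]), 'wrist_force': array([-0.01976545,  0.87450618, -0.01470598]), 'ft_torque': array([-0.00782458,  0.04074259,  0.04020547]), 'grasp_force': 0.0, 'gripper_width': 0.0952308994228382}
```

View pics/scene0.png

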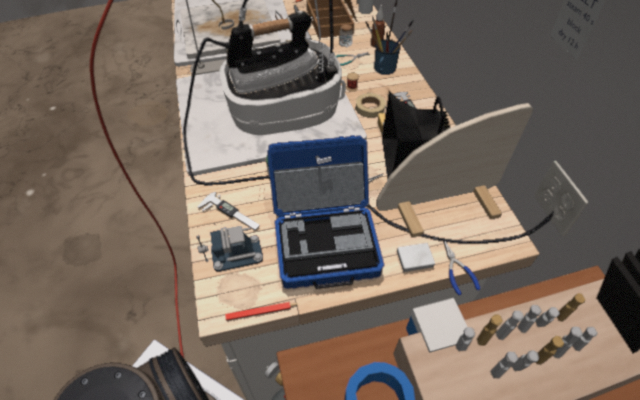

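View pics/top0.png

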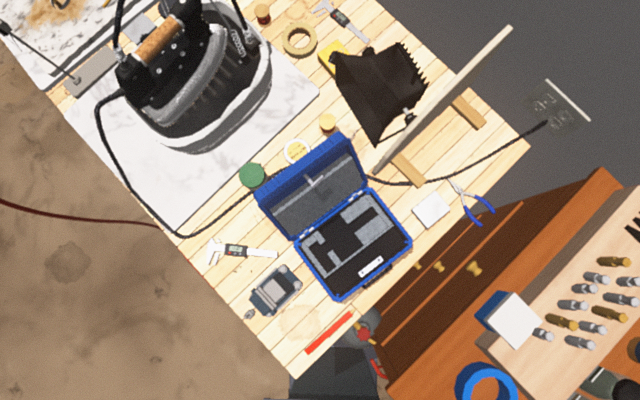

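The scene shows the blue case open at about (330,245) with its cover standing open behind. The calliper is at (230,210), and in the top view at (240,250) with its jaws to the left. In the top view the jar is at (250,175), the tin near (297,150) and the block at (430,208).

```bash
python3 - <<'E'
from h import *
a=cv2.imread('pics/top0.png')[125:310,195:425]; cv2.imwrite('pics/ct.png',cv2.resize(a,None,fx=3.2,fy=3.2,interpolation=cv2.INTER_CUBIC))
a=cv2.imread('pics/scene0.png')[130:300,190:400]; cv2.imwrite('pics/cs.png',cv2.resize(a,None,fx=3.5,fy=3.5,interpolation=cv2.INTER_CUBIC))
E
```

```text
(no output)
```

View pics/ct.png

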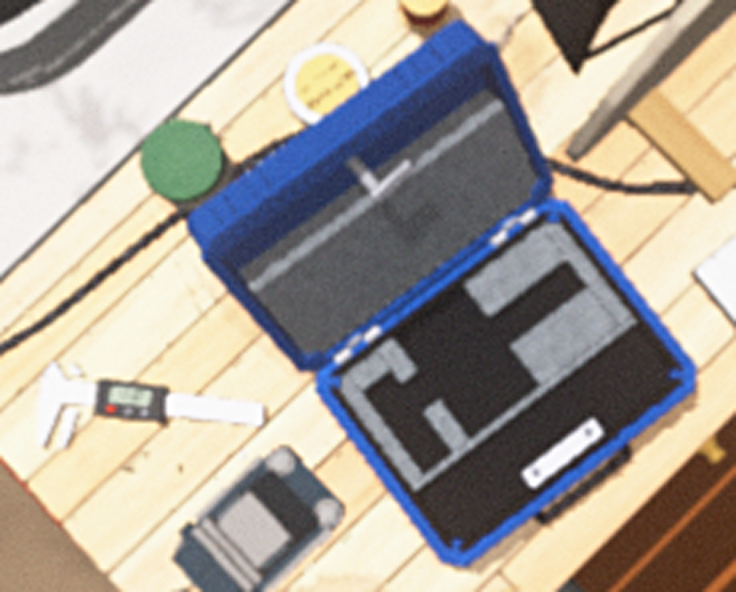

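View pics/cs.png

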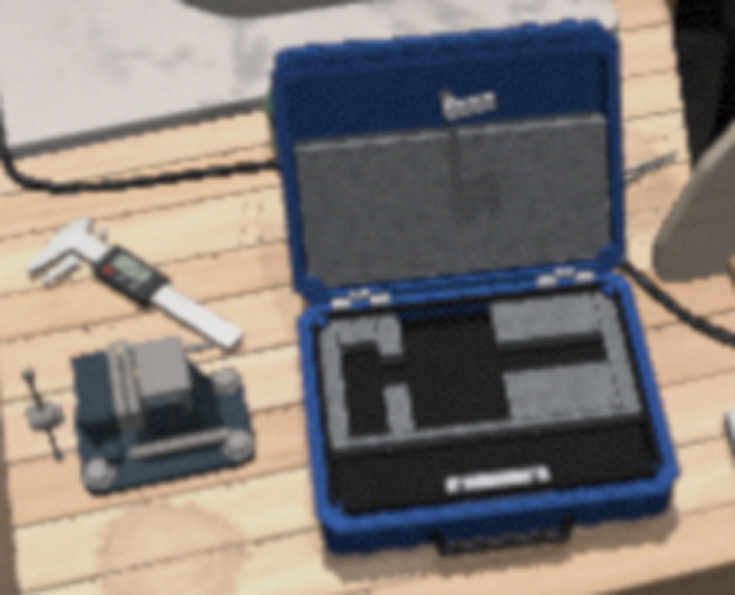

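Both crops show the rim corners of the lower half, the pocket with its jaw end on the left, and the calliper with its display at (130,400) in the top crop and (130,275) in the scene crop.

```bash
python3 - <<'E'
from h import *
T=np.load('top0.npy',allow_pickle=True).item();S=np.load('scene0.npy',allow_pickle=True).item()
t=lambda p:np.array(p)/3.2+[195,125]; s=lambda p:np.array(p)/3.5+[190,130]
pts={'hl':((320,378),(301,312)),'hr':((566,203),(632,278)),'fr':((694,378),(677,470)),'fl':((455,562),(322,524)),
'coverL':((192,228),(275,60)),'coverR':((480,28),(612,28)),
'beamend':((262,412),(236,340)),'disp':((131,400),(133,272)),'jawtip1':((50,445),(34,272)),'jawtop':((60,368),(86,222))}
for k,(a,b) in pts.items():
    p,e=tri(T,t(a),S,s(b)); print(k,np.round(p,4),round(e,4), plane(T,[t(a)],.04 if k[0] in'hf' else .008)[0].round(4))
E
```

```text
hl [0.4915 0.093  0.0376] 0.0019 [0.4919 0.092  0.04  ]
hr [ 0.6154 -0.0738  0.0442] 0.006 [ 0.6145 -0.0716  0.04  ]
fr [ 0.4989 -0.1596  0.0493] 0.0068 [ 0.4975 -0.1584  0.04  ]
fl [ 0.3727 -0.0005  0.0369] 0.0012 [ 0.3734 -0.001   0.04  ]
coverL [0.5741 0.1596 0.1565] 0.0008 [0.5966 0.1895 0.008 ]
coverR [ 0.6978 -0.0088  0.1645] 0.002 [ 0.7472 -0.0116  0.008 ]
beamend [0.4693 0.1342 0.0038] 0.002 [0.4687 0.1344 0.008 ]
disp [0.4758 0.2241 0.0094] 0.0045 [0.4746 0.2263 0.008 ]
jawtip1 [0.4424 0.2805 0.0091] 0.0017 [0.4419 0.2815 0.008 ]
jawtop [0.4955 0.2777 0.008 ] 0.0001 [0.4954 0.2777 0.008 ]
```

Request:
{"name": "apply_moves", "arguments": {"deltas": [[[-2.4,-1.65,0.2,0,9.5],[-2.4,-1.65,0.2,0,9.5],[-2.4,-1.65,0.2,0,9.5],[-2.4,-1.65,0.2,0,9.5],[-2.4,-1.65,0.2,0,9.5],[-2.4,-1.65,0.2,0,9.5],[-2.4,-1.65,0.2,0,9.5],[-2.4,-1.65,0.2,0,9.5],[-2.4,-1.65,0.2,0,9.5],[-2.4,-1.65,0.2,0,9.5],[-2.4,-1.65,0.2,0,9.5],[-2.4,-1.65,0.2,0,9.5],[-2.4,-1.65,0.2,0,9.5],[-2.4,-1.65,0.2,0,9.5],[-2.4,-1.65,0.2,0,9.5],[-2.4,-1.65,0.2,0,9.5],[0,0,0,0.115,9.5],[0,0,0,0.115,9.5],[0,0,0,0.115,9.5],[0,0,0,0.115,9.5]]]}}

```text
time: 1.77
ee_pos: [0.476, 0.226, 0.2013]
tool_rot: [[-0.713, 0.701, -0.001], [0.701, 0.713, -0.0], [0.0, -0.001, -1.0]]
wrist_force: [-1.2, 0.2, -0.0]
gripper_width: 0.095
grasp_force: 0.0
```

Request:
{"name": "apply_moves", "arguments": {"deltas": [[[0,0,0,0.115,9.5],[0,0,0,0.115,9.5],[0,0,0,0.115,9.5],[0,0,0,0.115,9.5],[0,0,0,0.115,9.5],[0,0,0,0.115,9.5],[0,0,0,0.115,9.5],[0,0,0,0,9.5]]]}}

```text
time: 2.43
ee_pos: [0.4759, 0.2263, 0.2015]
tool_rot: [[0.01, 1.0, -0.0], [1.0, -0.01, -0.0], [-0.0, -0.0, -1.0]]
wrist_force: [0.6, -0.4, 0.3]
gripper_width: 0.0952
grasp_force: 0.0
```

```bash
python3 - <<'E'
from h import *
c=shot('wrist','w1.png');np.save('w1.npy',c,allow_pickle=True)
s=monitor.get_state();print(s['time'],s['ee_pos'],s['tool_rot'].round(3),s['joint_pos'],c['eye'],c['rotation'].round(3),c['intrinsics'][0][0])
E
```

```text
2.4833 [0.47586849 0.22623502 0.2014476 ] [[ 0.003  1.    -0.   ]
 [ 1.    -0.003 -0.   ]
 [-0.    -0.    -1.   ]] [3.18371893e-01 3.90847564e-01 1.83624745e+00 4.58754175e-05
 9.14901216e-01 3.21483093e-01] [0.47646521 0.29531419 0.3521498 ] [[ 1.    -0.01  -0.002]
 [-0.011 -0.969 -0.246]
 [ 0.     0.247 -0.969]] 326.7217604106341
```

View pics/w1.png

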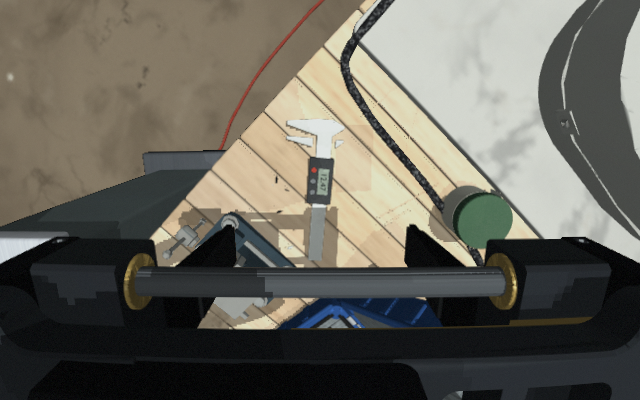

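The wrist view shows the calliper with its jaws up at (315,130), its display body at (320,180) and the beam end at (316,258). The vise corner is at (232,217), close to the left finger, so I will open the fingers less.

```bash
python3 - <<'E'
from h import *
c=np.load('w1.npy',allow_pickle=True).item(); g=c['image'][150:215,295:345].astype(int)
m=((g.sum(2)<240)).astype(np.uint8)
m=cv2.morphologyEx(m,cv2.MORPH_CLOSE,np.ones((9,9)))
n,l,st,ce=cv2.connectedComponentsWithStats(m);k=1+st[1:,4].argmax();print(st[k])
rc=cv2.minAreaRect(np.argwhere(l==k)[:,::-1].astype(np.float32)+[295,150]) if 0 else cv2.minAreaRect((np.argwhere(l==k)[:,::-1]+[295,150]).astype(np.float32));print(rc)
b=plane(c,cv2.boxPoints(rc),.011);print(b.round(4),b.mean(0))
for n,p in {'beamend':(316,258),'beamtop':(320,208),'jawL':(288,127),'jawR':(343,130),'vise':(232,217),'visefar':(222,222)}.items(): print(n,plane(c,[p],.008)[0].round(4),plane(c,[p],.04)[0].round(4))
T=np.load('top0.npy',allow_pickle=True).item();S=np.load('scene0.npy',allow_pickle=True).item()
print('disp tri',tri(c,rc[0],S,np.array((131,277))/3.5+[190,130]))
E
```

```text
[ 10   7  29  47 778]
((319.3081970214844, 180.82192993164062), (24.65326690673828, 46.27067565917969), 6.009005546569824)
[[0.4589 0.2047 0.011 ]
 [0.465  0.2544 0.011 ]
 [0.4906 0.2514 0.011 ]
 [0.4854 0.2016 0.011 ]] [0.4749909  0.22802586 0.011     ]
beamend [0.4702 0.1383 0.008 ] [0.4708 0.1529 0.04  ]
beamtop [0.4754 0.1976 0.008 ] [0.4755 0.2067 0.04  ]
jawL [0.4433 0.2848 0.008 ] [0.4464 0.2858 0.04  ]
jawR [0.5001 0.2812 0.008 ] [0.4979 0.2825 0.04  ]
vise [0.3778 0.1882 0.008 ] [0.387  0.1982 0.04  ]
visefar [0.3661 0.1825 0.008 ] [0.3764 0.193  0.04  ]
disp tri (array([0.47595057, 0.22592398, 0.00152458]), np.float64(0.0023272435485947704))
```

Request:
{"name": "apply_moves", "arguments": {"deltas": [[[0.18,-0.09,1.0,0.1,5.0],[0,0,1.5,0,5.0],[0,0,1.5,0,5.0],[0,0,1.5,0,5.0],[0,0,1.5,0,5.0],[0,0,1.5,0,5.0],[0,0,1.5,0,5.0],[0,0,1.5,0,5.0],[0,0,1.5,0,5.0],[0,0,1.5,0,5.0],[0,0,1.5,0,5.0],[0,0,1.0,0,5.0],[0,0,0.6,0,5.0],[0,0,0.4,0,5.0],[0,0,0,0,5.0],[0,0,0,0,2.0],[0,0,0,0,2.0],[0,0,0,0,2.0],[0,0,0,0,2.0],[0,0,0,0,2.0]]]}}

```text
time: 4.15
ee_pos: [0.4753, 0.2282, 0.0221]
tool_rot: [[0.105, 0.994, 0.001], [0.994, -0.105, 0.0], [0.0, 0.001, -1.0]]
wrist_force: [-0.6, -0.2, 3.2]
gripper_width: 0.0259
grasp_force: 30.0
```

Request:
{"name": "apply_moves", "arguments": {"deltas": [[[0,0,-0.5,0,2.0],[0,0,-1.2,0,2.0],[0,0,-2.0,0,2.0],[0,0,-2.0,0,2.0],[0,0,-2.0,0,2.0],[-1.0,0.2,-2.0,0,2.0],[-1.5,0.4,-2.0,0,2.0],[-2.1,0.5,-1.0,0,2.0],[-2.1,0.5,0,0,2.0],[-2.1,0.5,0,0,2.0],[-2.1,0.55,0,0,2.0],[-2.1,0.5,0,0,2.0],[-2.1,0.5,0,0,2.0],[-2.1,0.5,0,0,2.0],[-2.1,0.5,0,0,2.0],[-2.1,0.5,0,0,2.0],[-1.67,0.5,0,0,2.0],[0,0,0,-0.08,2.0],[0,0,0,-0.1,2.0],[0,0,0,-0.1,2.0]]]}}

```text
time: 5.82
ee_pos: [0.5069, -0.0077, 0.1489]
tool_rot: [[-0.178, 0.984, -0.0], [0.984, 0.178, 0.0], [0.0, -0.0, -1.0]]
wrist_force: [1.4, 0.4, -1.3]
gripper_width: 0.026
grasp_force: 30.0
```

Request:
{"name": "apply_moves", "arguments": {"deltas": [[[0,0,0,-0.1,2.0],[0,0,0,-0.1,2.0],[0,0,0,-0.1,2.0],[0,0,0,-0.1,2.0],[0,0,0,-0.08,2.0],[0,0,0,0,2.0],[0,0,0,0,2.0]]]}}

```text
time: 6.4
ee_pos: [0.507, -0.0072, 0.1488]
tool_rot: [[-0.607, 0.795, 0.0], [0.795, 0.607, 0.0], [0.0, 0.0, -1.0]]
wrist_force: [0.2, 1.2, -1.3]
gripper_width: 0.0255
grasp_force: 30.0
```

```bash
python3 - <<'E'
from h import *
c=shot('wrist','w2.png');np.save('w2.npy',c,allow_pickle=True)
s=monitor.get_state();print(s['time'],s['ee_pos'],s['tool_rot'].round(3),s['wrist_force'],s['gripper_width'])
E
```

```text
6.45 [ 0.50701264 -0.00723247  0.14878688] [[-0.607  0.795  0.   ]
 [ 0.795  0.607  0.   ]
 [ 0.     0.    -1.   ]] [-0.73464736 -0.15932558 -1.53291134] 0.025612453186785306
```

View pics/w2.png

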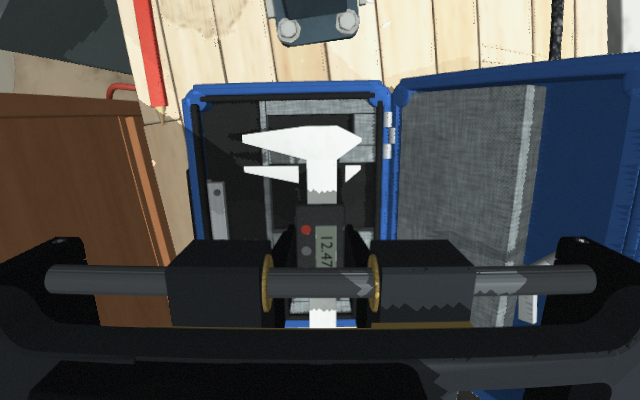

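The wrist view shows the calliper held over the pocket: jaws at (242–362,125–180), rim outer corners at (185,93) and (388,83), and the cover's rim running from (398,80) rightwards.

```bash
cat > m.py <<'E'
from h import *
c=np.load('w2.npy',allow_pickle=True).item(); hsv=cv2.cvtColor(c['image'],cv2.COLOR_RGB2HSV)
m=cv2.inRange(hsv,(105,120,60),(125,255,255))
# left wall: outer / inner of top rim, far wall
def fit(P):
    vx,vy,x0,y0=cv2.fitLine(np.array(P,np.float32),cv2.DIST_HUBER,0,.01,.01).ravel();return np.array([x0,y0]),np.array([vx,vy])
L=[];Li=[]
for r_ in range(110,232):
    x=np.flatnonzero(m[r_,175:225])
    if len(x): L.append((175+x[0],r_)); Li.append((175+x[-1],r_))
F=[];Fi=[]
for cc in range(205,375):
    y=np.flatnonzero(m[70:110,cc])
    if len(y): F.append((cc,70+y[0])); Fi.append((cc,70+y[-1]))
Rr=[];Ro=[]
for r_ in range(100,235):
    x=np.flatnonzero(m[r_,360:396])
    if len(x): Rr.append((360+x[0],r_))
a=np.radians(37.5);X=np.array([np.cos(a),np.sin(a)]);Y=np.array([-X[1],X[0]]);C=np.array([.4943,-.0348])
for n,P in dict(L=L,Li=Li,F=F,Fi=Fi,Ri=Rr).items():
    w=plane(c,P,.040)[:,:2]
    p,d=fit(w*1000); d=d*np.sign(d@(X if n[0]=='F' else Y));
    q=(w-C); print(n,len(P),'yaw',(np.degrees(np.arctan2(d[1],d[0]))-(0 if n[0]=='F' else 90)).round(2),'case x,y med',np.median(q@X).round(4),np.median(q@Y).round(4))
px={'jawLtip':(242,137),'jawRtip':(362,138),'jawtop':(318,124),'slotR':(375,148),'slotL':(266,148),'slotfar':(320,119),'foamL':(262,105),'foamfar':(320,99)}
for n,p in px.items():
    for z in (.034,.135):
        w=plane(c,[p],z)[0,:2]-C; print(n,z,(w@X).round(4),(w@Y).round(4))
e=plane(c,[(398,85),(405,240)],.0405)[:,:2]-C;print('coverrim',e@X,e@Y)
E
python3 m.py
```

```text
L 122 yaw 38.05 case x,y med -0.079 0.0413
Li 122 yaw 37.94 case x,y med -0.0733 0.0412
F 170 yaw 38.38 case x,y med 0.0039 0.1086
Fi 170 yaw 38.14 case x,y med 0.0038 0.1007
Ri 135 yaw 38.4 case x,y med 0.0764 0.0435
jawLtip 0.034 -0.0358 0.0673
jawLtip 0.135 -0.012 0.0734
jawRtip 0.034 0.0607 0.0661
jawRtip 0.135 0.0478 0.0727
jawtop 0.034 0.0254 0.0772
jawtop 0.135 0.0259 0.0795
slotR 0.034 0.0714 0.0581
slotR 0.135 0.0544 0.0677
slotL 0.034 -0.0168 0.0583
slotL 0.135 -0.0002 0.0678
slotfar 0.034 0.027 0.081
slotfar 0.135 0.0269 0.0819
foamL 0.034 -0.0186 0.0921
foamL 0.135 -0.0014 0.0888
foamfar 0.034 0.027 0.0964
foamfar 0.135 0.0269 0.0914
coverrim [0.08630415 0.09899811] [ 0.10652002 -0.01889803]
```

```bash
cat > m2.py <<'E'
from h import *
a=np.radians(38.1);X=np.array([np.cos(a),np.sin(a)]);Y=np.array([-X[1],X[0]]);C=np.array([.4943,-.0348])
def scan(c,lab,xs,ys,along,z,f):
    out=[]
    for k in xs:
        P=np.array([C+(X*k+Y*v if along=='y' else X*v+Y*k) for v in ys])
        p=proj(c,np.c_[P,np.full(len(P),z)]).astype(np.float32)
        v=cv2.remap(f(c['image']),p[:,0],p[:,1],cv2.INTER_LINEAR).ravel()
        i=np.flatnonzero(v>127)
        if len(i): out.append((ys[i[0]],ys[i[-1]]))
    print(lab,len(out),np.median(out,0).round(4))
blue=lambda im:cv2.inRange(cv2.cvtColor(im,cv2.COLOR_RGB2HSV),(105,120,60),(125,255,255))
def gray(im):
    h=cv2.cvtColor(im,cv2.COLOR_RGB2HSV); return ((h[...,2]>85)&(h[...,1]<70)).astype(np.uint8)*255
W=np.load('w2.npy',allow_pickle=True).item();T=np.load('top0.npy',allow_pickle=True).item();S=np.load('scene0.npy',allow_pickle=True).item()
st=.0004
for n,c in (('top',T),('scene',S)):
    scan(c,n+' left wall y',np.arange(-.05,.04,.004),np.arange(.08,.125,st),'y',.04,blue)
    scan(c,n+' right wall y',np.arange(-.05,.04,.004),np.arange(-.125,-.08,st),'y',.04,blue)
    scan(c,n+' front wall x',np.arange(-.07,.07,.004),np.arange(-.1,-.06,st),'x',.04,blue)
    # pocket: beam slot edges (dark between foam) at y=-.05; foam end right
    scan(c,n+' foamright y',np.arange(.03,.05,.004),np.arange(-.13,-.04,st),'y',.034,gray)
    for lo,hi in((-.012,.02),(.018,.055)): scan(c,n+' foam beside beam x',np.arange(-.06,-.03,.004),np.arange(lo,hi,st),'x',.034,gray)
    scan(c,n+' jaw end foam y',np.arange(0,.04,.004),np.arange(.075,.11,st),'y',.034,gray)
    scan(c,n+' beam end foam y',np.arange(.014,.022,.002),np.arange(-.11,-.05,st),'y',.034,gray)
scan(W,'w jaw end foam y',np.arange(-.005,.05,.004),np.arange(.075,.11,st),'y',.034,gray)
E
python3 m2.py
```

```text
top left wall y 23 [0.1    0.1076]
top right wall y 23 [-0.1038 -0.0966]
top front wall x 35 [-0.0784 -0.0708]
top foamright y 6 [-0.13   -0.0606]
top foam beside beam x 8 [-0.012   0.0196]
top foam beside beam x 8 [0.018  0.0548]
top jaw end foam y 10 [0.0838 0.1098]
top beam end foam y 4 [-0.109  -0.0504]
scene left wall y 23 [0.0972 0.1052]
scene right wall y 23 [-0.1054 -0.0982]
scene front wall x 35 [-0.0844 -0.0712]
scene foamright y 6 [-0.111 -0.066]
scene foam beside beam x 8 [-0.012   0.0176]
scene foam beside beam x 8 [0.0412 0.0548]
scene jaw end foam y 10 [0.0832 0.1098]
scene beam end foam y 4 [-0.11   -0.0544]
w jaw end foam y 14 [0.075  0.1028]
```

Request:
{"name": "apply_moves", "arguments": {"deltas": [[[0.16,0.15,0.5,-0.018,2.0],[0,0,1.2,0,2.0],[0,0,1.5,0,2.0],[0,0,1.5,0,2.0],[0,0,1.5,0,2.0],[0,0,1.5,0,2.0],[0,0,0.9,0,2.0],[0,0,0.3,0,2.0],[0,0,0.0,0,2.0],[0,0,0.0,0,2.0]]]}}

```text
time: 7.28
ee_pos: [0.5075, -0.0051, 0.0599]
tool_rot: [[-0.623, 0.782, 0.0], [0.782, 0.623, 0.0], [-0.0, 0.0, -1.0]]
wrist_force: [0.2, 0.2, -1.1]
gripper_width: 0.0257
grasp_force: 30.0
```

```bash
python3 - <<'E'
from h import *
c=shot('wrist','w3.png');np.save('w3.npy',c,allow_pickle=True)
s=monitor.get_state();print(s['time'],s['ee_pos'],s['tool_rot'].round(3),s['wrist_force'],s['gripper_width'])
a=cv2.imread('pics/w3.png')[40:290,150:420]; cv2.imwrite('pics/w3c.png',cv2.resize(a,None,fx=2.4,fy=2.4,interpolation=cv2.INTER_CUBIC))
E
```

```text
7.3333 [ 0.50762308 -0.00506175  0.06018545] [[-0.623  0.782  0.001]
 [ 0.782  0.623 -0.   ]
 [-0.001  0.001 -1.   ]] [ 0.12218694 -0.10601069 -0.68420818] 0.025910857860401485
```

View pics/w3c.png

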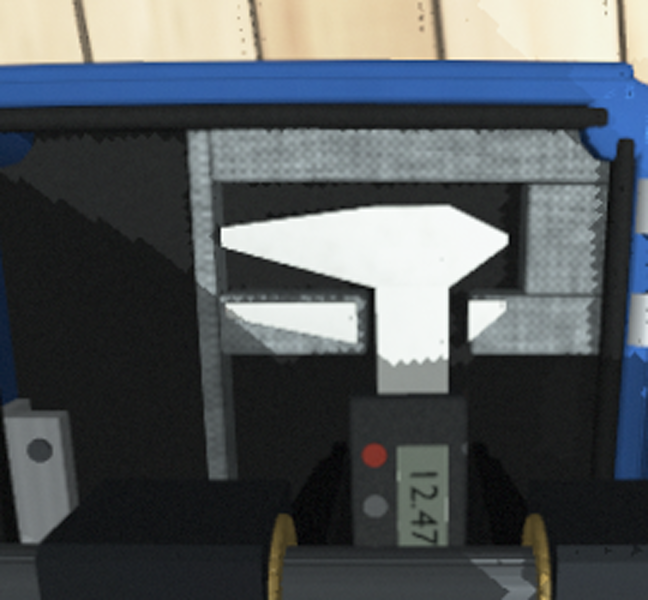

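The close view shows the calliper just above its pocket. In the crop the jaw slot spans 217–525 across and 182–295 in depth, and the beam slot spans 360–468. The jaws span 220–508 with their top at 205, and the beam spans 375–448.

```bash
python3 - <<'E'
from h import *
c=np.load('w3.npy',allow_pickle=True).item(); o=np.array([.5076,-.0051]);R=np.array([[.782,.623],[-.623,.782]])
f=lambda p,z:R@(plane(c,[np.array(p)/2.4+[150,40]],z)[0,:2]-o)*1000
for n,p,z in [('slotL',(217,240),.034),('slotR',(525,240),.034),('slotfar',(370,182),.034),('slotnear',(280,295),.034),('slotnearR',(520,295),.034),('beamslotL',(360,330),.034),('beamslotR',(469,330),.034),
 ('blockneartop',(290,352),.034),('jawL',(220,236),.046),('jawR',(508,240),.046),('jawtop',(410,206),.046),('beamL',(376,330),.046),('beamR',(448,330),.046),('bodyL',(352,440),.049),('bodyR',(466,440),.049),('mjL',(225,305),.046),('mjbot',(355,345),.046)]: print(n,f(p,z).round(1))
E
```

```text
slotL [-42.8  56.9]
slotR [26.  56.8]
slotfar [-8.5 69.4]
slotnear [-29.1  44.5]
slotnearR [25.2 44.5]
beamslotL [-11.1  36.4]
beamslotR [13.8 36.4]
blockneartop [-27.3  31.3]
jawL [-39.2  58.6]
jawR [20.6 57.7]
jawtop [ 0.3 64.6]
beamL [-7.  38.7]
beamR [ 8.4 38.6]
bodyL [-12.3  15. ]
bodyR [12.4 15. ]
mjL [-39.   44.1]
mjbot [-11.5  35.4]
```

Request:
{"name": "apply_moves", "arguments": {"deltas": [[[0.08,0.08,0,0,2.0],[0,0,0.3,0,2.0],[0,0,0.3,0,2.0],[0,0,0.3,0,2.0],[0,0,0.3,0,2.0],[0,0,0.25,0,2.0],[0,0,0.1,0,2.0],[0,0,0,0,2.0]]]}}

```text
time: 8.0
ee_pos: [0.5074, -0.0039, 0.0441]
tool_rot: [[-0.623, 0.782, -0.0], [0.782, 0.623, 0.0], [0.0, -0.0, -1.0]]
wrist_force: [-0.4, -0.5, 1.1]
gripper_width: 0.0259
grasp_force: 30.0
```

Request:
{"name": "apply_moves", "arguments": {"deltas": [[[0,0,0,0,4.2],[0,0,0,0,4.2],[0,0,0,0,4.2],[0,0,-0.3,0,4.2],[0,0,-1.0,0,4.2],[0,0,-1.5,0,4.2],[0,0,-2.0,0,4.2],[0,0,-3.0,0,4.2],[0,0,-3.0,0,2.0],[0,0,-2.0,0,0.0],[0,0,-2.0,0,0.0],[0,0,0,0,0.0]]]}}

```text
time: 9.0
ee_pos: [0.5086, -0.004, 0.1965]
tool_rot: [[-0.623, 0.782, 0.006], [0.782, 0.623, -0.001], [-0.005, 0.004, -1.0]]
wrist_force: [0.8, 0.1, 0.4]
gripper_width: 0.0209
grasp_force: 0.0
```

```bash
python3 - <<'E'
from h import *
c=shot('wrist','w4.png');np.save('w4.npy',c,allow_pickle=True)
s=monitor.get_state();print(s['time'],s['ee_pos'],s['joint_pos'])
a=cv2.imread('pics/w4.png')[60:320,150:640]; cv2.imwrite('pics/w4c.png',cv2.resize(a,None,fx=1.6,fy=1.6,interpolation=cv2.INTER_CUBIC))
E
```

```text
9.05 [ 0.50797643 -0.00398238  0.19451682] [-1.37971400e-01  3.73209377e-01  1.89058892e+00  1.00787358e-04
  8.73502339e-01 -8.11118899e-01]
```

View pics/w4c.png

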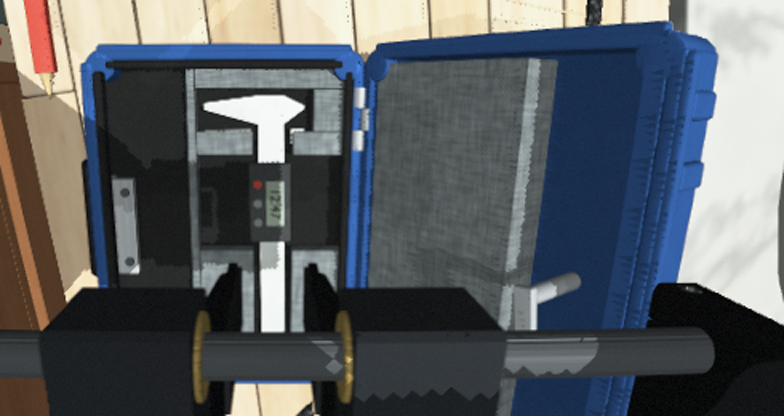

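The calliper lies down in its pocket, jaws in the slot at crop (200–310,95–125), display at (270,205). The cover's rim corner is at (672,27) and its outer corner at (717,48).

```bash
python3 - <<'E'
from h import *
W=np.load('w4.npy',allow_pickle=True).item();T=np.load('top0.npy',allow_pickle=True).item();S=np.load('scene0.npy',allow_pickle=True).item()
a=np.radians(38.3);X=np.array([np.cos(a),np.sin(a),0]);Y=np.array([-X[1],X[0],0]);C=np.array([.4948,-.0316,0])
def at(c,p,y):
    e,d=rays(c,[p]);d=d[0];t=(y-(e-C)@Y)/(d@Y);q=e+t*d-C;return np.array([q@X-.08,q[2]-.0405])*1000
for n,c,p in [('W rim',W,np.array((668,25))/1.6+[150,60]),('W out',W,np.array((715,42))/1.6+[150,60]),('T?',T,np.array((192,228))/3.2+[195,125]),('T rim?',T,np.array((205,260))/3.2+[195,125]),('S?',S,np.array((275,65))/3.5+[190,130])]:
    for y in(.105,): v=at(c,p,y);print(n,v.round(1),'r',np.hypot(*v).round(1),'ang from -x',np.arctan2(v[1],-v[0]).round(3))
# jar, tin, extractor approx
for n,p,z in [('jar',(181,160),.05),('tin',(325,85),.018),('extr tip',(577,70),.0),('extr2',(537,0),.0)]:
    w=plane(T,[np.array(p)/3.2+[195,125]],z)[0]; print(n,w.round(3),((w-C)@X).round(3),((w-C)@Y).round(3))
pe=tri(T,(377,146),S,(386,176));print('extr base',pe)
for q in[((345,75),(388,95)),((425,50),(440,120))]: 
    p,e=tri(T,q[0],S,q[1]);print(p,e,(p-C)@X,(p-C)@Y)
E
```

```text
W rim [ 75.6 135.8] r 155.4 ang from -x 2.079
W out [131.3  91.8] r 160.2 ang from -x 2.532
T? [115.3  56.1] r 128.3 ang from -x 2.689
T rim? [ 76.5 134.6] r 154.8 ang from -x 2.088
S? [ 381.3 -165.1] r 415.6 ang from -x -2.733
jar [0.637 0.191 0.05 ] 0.249 0.087
tin [0.7   0.098 0.018] 0.241 -0.025
extr tip [ 0.72  -0.083  0.   ] 0.145 -0.179
extr2 [ 0.772 -0.053  0.   ] 0.204 -0.189
extr base (array([ 0.69690679, -0.07557131,  0.08028362]), np.float64(0.00592788516706311))
[ 0.79579013 -0.00870987  0.21489554] 0.009021413811931419 0.2503967628445806 -0.16858373937924223
[ 0.8545087  -0.14529601  0.17181834] 0.04136189978616389 0.21182448501370937 -0.31216584983336143
```

Request:
{"name": "apply_moves", "arguments": {"deltas": [[[0,0,-1.0,0,0],[0,0,-2.0,0,0],[0,0.5,-1.0,0,0],[0.45,2.0,0,0,0],[0.45,2.3,0,0,0],[0.45,2.3,0,0,0],[0.45,2.3,0,0,0],[0.45,2.3,0,0,0],[0.45,2.3,0,0,0],[0.45,2.3,0,0,0],[0.45,2.0,0,0,0],[0,0.5,0,0,0],[0,0,0,0.12,0],[0,0,0,0.12,0],[0,0,0,0.12,0],[0,0,0,0.12,0],[0,0,0,0.12,0],[0,0,0,0.12,0],[0,0,0,0.12,0],[0,0,0,0.12,0]]]}}

```text
time: 10.72
ee_pos: [0.6314, 0.1408, 0.2317]
tool_rot: [[0.289, 0.957, -0.002], [0.957, -0.289, -0.0], [-0.001, -0.001, -1.0]]
wrist_force: [0.1, -0.3, 0.3]
gripper_width: 0.0003
grasp_force: 0.0
```

Request:
{"name": "apply_moves", "arguments": {"deltas": [[[0,0,0,0.12,0],[0,0,0,0.12,0],[0,0,0,0.12,0],[0,0,0,0.12,0],[0,0,0,0.13,0],[0,0,0,0,0]]]}}

```text
time: 11.22
ee_pos: [0.6315, 0.1408, 0.2318]
tool_rot: [[0.782, 0.623, -0.001], [0.623, -0.782, -0.0], [-0.001, -0.001, -1.0]]
wrist_force: [-0.8, 0.2, -1.5]
gripper_width: 0.0003
grasp_force: 0.0
```

```bash
cat >> h.py <<'E'
A_=np.radians(38.3);CX=np.array([np.cos(A_),np.sin(A_),0]);CY=np.array([-CX[1],CX[0],0]);C0=np.array([.4948,-.0316,0])
def incase(): 
    s=monitor.get_state();p=s['ee_pos']-C0;R=s['tool_rot'];f=s['wrist_force']
    print('t',round(s['time'],2),'case mm',(np.array([p@CX,p@CY,p[2]])*1000).round(1),'yaw y',np.degrees(np.arctan2(R[1,1],R[0,1])).round(1),'F case',np.round([f@CX,f@CY,f[2]],1),s['joint_pos'].round(2))
E
python3 -c "
from h import *
incase()"
```

```text
t 11.22 case mm [214.1  50.6 231.8] yaw y -51.5 F case [-0.5  0.6 -1.5] [ 0.12  0.52  1.5  -0.    1.12  1.02]
```

```bash
python3 - <<'E'
import numpy as np
th=[2.08,2.02,1.96]+list(np.arange(1.89,.3,-.07))+list(np.arange(.29,.06,-.05))
P=[(214.1,145)]
for t in th:
    if t>1.57:
        ps=t+.1853;P.append((80-162.8*np.cos(ps)+10,40.5+162.8*np.sin(ps)-11))
    else:
        s=130;P.append((80-s*np.cos(t)+30*np.sin(t)+10,40.5+s*np.sin(t)+30*np.cos(t)+19))
P=np.array(P).round(0);d=np.diff(P,axis=0)/10
for t,p,q in zip(th,P[1:],d): print(round(t,2),p,'dx',q[0].round(1),'dz',(-q[1]).round(1))
E
```

```text
2.08 [194. 155.] dx -2.0 dz -1.0
2.02 [187. 161.] dx -0.7 dz -0.6
1.96 [178. 166.] dx -0.9 dz -0.5
1.89 [169. 172.] dx -0.9 dz -0.6
1.82 [159. 177.] dx -1.0 dz -0.5
1.75 [148. 182.] dx -1.1 dz -0.5
1.68 [137. 185.] dx -1.1 dz -0.3
1.61 [126. 188.] dx -1.1 dz -0.3
1.54 [116. 190.] dx -1.0 dz -0.2
1.47 [107. 192.] dx -0.9 dz -0.2
1.4 [ 97. 193.] dx -1.0 dz -0.1
1.33 [ 88. 193.] dx -0.9 dz -0.0
1.26 [ 79. 192.] dx -0.9 dz 0.1
1.19 [ 70. 191.] dx -0.9 dz 0.1
1.12 [ 60. 190.] dx -1.0 dz 0.1
1.05 [ 51. 187.] dx -0.9 dz 0.3
0.98 [ 43. 184.] dx -0.8 dz 0.3
0.91 [ 34. 181.] dx -0.9 dz 0.3
0.84 [ 26. 176.] dx -0.8 dz 0.5
0.77 [ 18. 172.] dx -0.8 dz 0.4
0.7 [ 10. 166.] dx -0.8 dz 0.6
0.63 [  3. 160.] dx -0.7 dz 0.6
0.56 [ -4. 154.] dx -0.7 dz 0.6
0.49 [-11. 147.] dx -0.7 dz 0.7
0.42 [-16. 140.] dx -0.5 dz 0.7
0.35 [-22. 132.] dx -0.6 dz 0.8
0.29 [-26. 125.] dx -0.4 dz 0.7
0.24 [-29. 120.] dx -0.3 dz 0.5
0.19 [-32. 114.] dx -0.3 dz 0.6
0.14 [-35. 107.] dx -0.3 dz 0.7
0.09 [-37. 101.] dx -0.2 dz 0.6
```

Request:
{"name": "apply_moves", "arguments": {"deltas": [[[0,0,1.0,0,0],[0,0,2.0,0,0],[0,0,2.0,0,0],[0,0,2.0,0,0],[0,0,1.3,0,0],[0,0,0.4,0,0],[0,0,0,0,0]]]}}

```text
time: 11.8
ee_pos: [0.6314, 0.1411, 0.1436]
tool_rot: [[0.777, 0.63, -0.003], [0.63, -0.777, -0.0], [-0.002, -0.001, -1.0]]
wrist_force: [-0.3, -0.7, -0.4]
gripper_width: 0.0005
grasp_force: 0.0
```

Request:
{"name": "apply_moves", "arguments": {"deltas": [[[-1.0,0,-0.5,0,0],[-1.0,0,-0.5,0,0],[-0.7,0,-0.6,0,0],[-0.9,0,-0.5,0,0],[-0.9,0,-0.6,0,0],[-1.0,0,-0.5,0,0],[-1.1,0,-0.5,0,0],[-1.1,0,-0.3,0,0],[-1.1,0,-0.3,0,0],[-1.0,0,-0.2,0,0],[-0.9,0,-0.2,0,0],[-1.0,0,-0.1,0,0],[-0.9,0,0,0,0]]]}}

```text
time: 12.88
ee_pos: [0.533, 0.0617, 0.1931]
tool_rot: [[0.778, 0.628, -0.0], [0.628, -0.778, 0.0], [-0.0, -0.0, -1.0]]
wrist_force: [1.1, 1.9, -0.7]
gripper_width: 0.0004
grasp_force: 0.8
```

```bash
python3 -c "
from h import *
incase()
a=shot('scene','s5.png')['image'][80:300,180:460]
cv2.imwrite('pics/s5c.png',cv2.resize(a[...,::-1],None,fx=2.5,fy=2.5))"
```

```text
t 12.88 case mm [ 87.8  49.5 193.1] yaw y -51.1 F case [ 2.   0.9 -0.7] [-0.01  0.41  1.82  0.    0.9   0.88]
```

View pics/s5c.png

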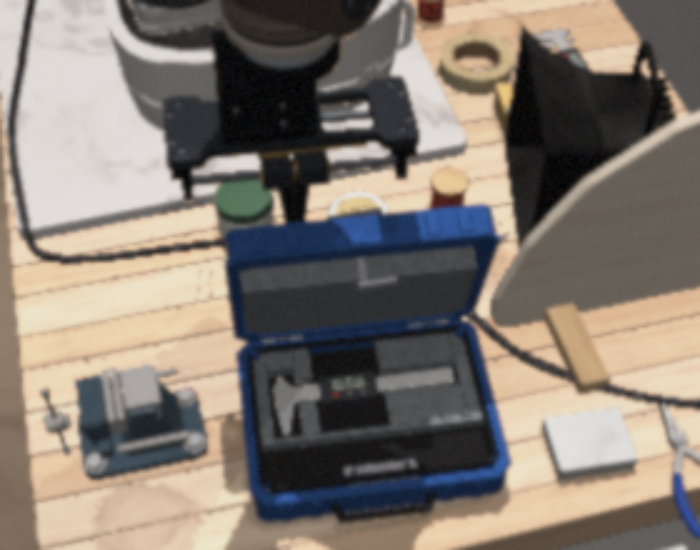

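The scene view shows the cover past upright with the fingers behind its edge at (295,210), and the calliper in its pocket. I carry on with the arc.

Request:
{"name": "apply_moves", "arguments": {"deltas": [[[-0.9,0,0.1,0,0],[-0.9,0,0.1,0,0],[-1.0,0,0.1,0,0],[-0.9,0,0.3,0,0],[-0.8,0,0.3,0,0],[-0.9,0,0.3,0,0],[-0.8,0,0.5,0,0],[-0.8,0,0.4,0,0],[-0.8,0,0.6,0,0],[-0.7,0,0.6,0,0],[-0.7,0,0.6,0,0],[-0.7,0,0.7,0,0],[-0.5,0,0.7,0,0],[-0.6,0,0.8,0,0],[-0.4,0,0.7,0,0],[-0.3,0,0.5,0,0],[-0.3,0,0.6,0,0],[-0.3,0,0.7,0,0],[-0.2,0,0.5,0,0],[0,0,0,0,0]]]}}

```text
time: 14.6
ee_pos: [0.4361, -0.0163, 0.1012]
tool_rot: [[0.778, 0.628, -0.002], [0.628, -0.778, 0.0], [-0.001, -0.001, -1.0]]
wrist_force: [-0.1, 0.7, -0.8]
gripper_width: 0.0006
grasp_force: 0.0
```

```bash
python3 -c "
from h import *
incase()
shot('top','t6.png')"
```

```text
t 14.6 case mm [-36.6  48.4 101.2] yaw y -51.1 F case [ 0.4  0.6 -0.8] [-0.19  0.44  2.14  0.    0.55  0.7 ]
```

Request:
{"name": "apply_moves", "arguments": {"deltas": [[[0,0,-1.0,0,0],[0,0,-2.5,0,0],[0,0.8,-2.5,0,2],[0,1.0,-2.0,0,4],[0,1.0,-1.0,0,4],[0,1.0,0,0,4],[0,1.0,0,0,4],[0,0,0,-0.12,4],[0,0,0,-0.12,4],[0,0,0,-0.12,4],[0,0,0,-0.12,4],[0,0,0,-0.12,4],[0,0,0,-0.12,4],[0,0,0,-0.12,4],[0,0,0,-0.12,4],[0,0,0,-0.12,4],[0,0,0,-0.12,4],[0,0,0,-0.12,4],[0,0,0,-0.12,4],[0,0,0,-0.12,4]]]}}

```text
time: 16.32
ee_pos: [0.4666, -0.0537, 0.1908]
tool_rot: [[-0.624, 0.781, -0.002], [0.781, 0.624, 0.001], [0.002, -0.001, -1.0]]
wrist_force: [-0.3, 0.0, 0.1]
gripper_width: 0.0398
grasp_force: 0.0
```

```bash
python3 -c "
from h import *
incase()
c=shot('wrist','w7.png');np.save('w7.npy',c,allow_pickle=True)"
```

```text
t 16.32 case mm [-3.580e+01  1.000e-01  1.908e+02] yaw y 38.6 F case [-0.2  0.2  0.1] [-0.26  0.33  1.98  0.    0.84 -0.93]
```

View pics/w7.png

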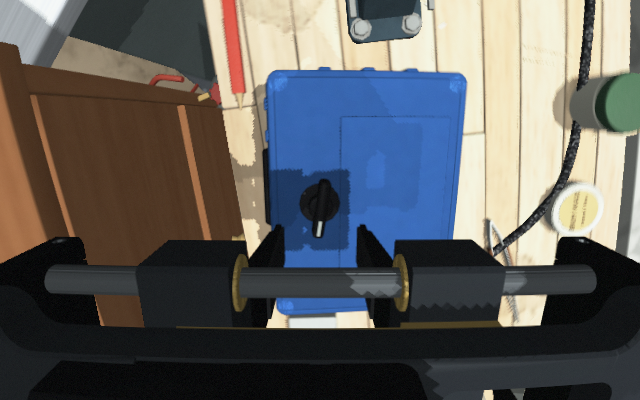

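The wrist view shows the cover nearly shut. The black wing runs from about (323,180) to (319,236), which is along the case's y axis, so the knob is unlocked.

```bash
python3 -c "
from h import *
c=np.load('w7.npy',allow_pickle=True).item()
im=c['image'][170:245,290:352]; h=cv2.cvtColor(im,cv2.COLOR_RGB2HSV)
for p in [(323,181),(319,236),(321,208)]:
    w=plane(c,[p],.103)[0]-C0;print((w@CX*1000).round(1),(w@CY*1000).round(1))
# wing top glints vs blue: rows with dark pixels extents
m=(h[...,2]<45)
for r_ in range(0,75,6):
    x=np.flatnonzero(m[r_]); print(r_+170,(x.min()+290,x.max()+290,len(x)) if len(x) else '')
# cover far edge/front edge in case frame at z
b=cv2.inRange(cv2.cvtColor(c['image'],cv2.COLOR_RGB2HSV),(100,120,40),(125,255,255))
for r_ in (90,110,130):
    x=np.flatnonzero(b[r_,255:480])+255; 
    for xx,z in((x[0],.083),(x[-1],.07)): w=plane(c,[(xx,r_)],z)[0]-C0; print(r_,(w@CX*1000).round(1),(w@CY*1000).round(1))
"
```

```text
-33.9 22.4
-36.7 -21.0
-35.2 1.6
170 
176 
182 (np.int64(319), np.int64(329), 11)
188 (np.int64(307), np.int64(332), 26)
194 (np.int64(302), np.int64(336), 35)
200 (np.int64(300), np.int64(338), 39)
206 (np.int64(300), np.int64(338), 39)
212 (np.int64(302), np.int64(336), 35)
218 (np.int64(307), np.int64(331), 25)
224 (np.int64(313), np.int64(324), 7)
230 (np.int64(312), np.int64(323), 7)
236 (np.int64(314), np.int64(321), 3)
242 
90 -77.5 88.7
90 80.5 91.5
110 -77.1 73.9
110 80.3 75.7
130 -78.3 58.7
130 81.1 59.7
```

Request:
{"name": "apply_moves", "arguments": {"deltas": [[[0.06,0,1.0,0,4],[0,0,1.8,0,4],[0,0,1.8,0,4],[0,0,1.8,0,4],[0,-0.1,1.2,0,4],[0,-0.1,0.7,0,4],[0,-0.1,0.5,0,4],[0,-0.1,0.4,0,4],[0,-0.05,0.3,0,4],[0,0,0.2,0,4],[0,0,0,0,4]]]}}

```text
time: 17.28
ee_pos: [0.4629, -0.056, 0.0952]
tool_rot: [[-0.619, 0.785, 0.0], [0.785, 0.619, -0.0], [-0.0, 0.0, -1.0]]
wrist_force: [0.5, -0.2, 0.6]
gripper_width: 0.0399
grasp_force: 0.2
```

```bash
python3 -c "
from h import *
incase()"
```

```text
t 17.28 case mm [-40.2   0.7  95.2] yaw y 38.3 F case [ 0.2 -0.5  0.6] [-0.26  0.48  2.08  0.    0.58 -0.93]
```

Request:
{"name": "apply_moves", "arguments": {"deltas": [[[0,0,0.2,0,4],[0,0,0.2,0,4],[0,0,0.1,0,4],[0,0,0,0,4]]]}}

```text
time: 17.62
ee_pos: [0.4627, -0.056, 0.0904]
tool_rot: [[-0.62, 0.785, -0.0], [0.785, 0.62, -0.0], [-0.0, -0.0, -1.0]]
wrist_force: [-3.9, -2.5, 4.8]
gripper_width: 0.0399
grasp_force: 2.4
```

Request:
{"name": "apply_moves", "arguments": {"deltas": [[[0,0,0.1,0,4],[0,0,0.1,0,4],[0,0,0,0,4],[0,0,0,0,4]]]}}

```text
time: 17.95
ee_pos: [0.4627, -0.0561, 0.0896]
tool_rot: [[-0.62, 0.785, 0.001], [0.785, 0.62, -0.001], [-0.001, 0.0, -1.0]]
wrist_force: [-8.4, -3.1, 25.8]
gripper_width: 0.0402
grasp_force: 12.8
```

Request:
{"name": "apply_moves", "arguments": {"deltas": [[[0,0,-0.03,0,2],[0,0,0,0,0.5],[0,0,0,0,0.5],[0,0,0,0,0.5],[0,0,0,0,0.5],[0,0,0,0,0.5]]]}}

```text
time: 18.45
ee_pos: [0.4638, -0.056, 0.0897]
tool_rot: [[-0.619, 0.785, 0.003], [0.785, 0.619, -0.001], [-0.002, 0.002, -1.0]]
wrist_force: [-2.0, 1.0, 16.2]
gripper_width: 0.0186
grasp_force: 33.0
```

Request:
{"name": "apply_moves", "arguments": {"deltas": [[[0,0,0,0,3],[0,0,0,0,3],[0,0,-0.2,0,3],[0,0,-0.4,0,3],[0,0,-0.4,0,3],[0,0,-0.4,0,3],[0,0,0,0,1],[0,0,0,0,0.5],[0,0,0,0,0.5],[0,0,0,0,0.5],[0,0,0,0,0.5],[0,0,0,0,0.5]]]}}

```text
time: 19.45
ee_pos: [0.4647, -0.0552, 0.1025]
tool_rot: [[-0.619, 0.786, 0.004], [0.786, 0.619, 0.001], [-0.002, 0.004, -1.0]]
wrist_force: [11.0, 12.5, -2.6]
gripper_width: 0.0189
grasp_force: 30.0
```

```bash
python3 -c "
from h import *
incase()"
```

```text
t 19.45 case mm [-38.3   0.2 102.5] yaw y 38.2 F case [16.4  3.  -2.6] [-0.26  0.47  2.07  0.    0.59 -0.93]
```

Request:
{"name": "apply_moves", "arguments": {"deltas": [[[0,0,0,0,3],[0,0,0,0,3.5],[0,0.25,-0.3,0,3.5],[0,0,-0.4,0,3.5],[0,0,0,0,1],[0,0,0,0,0.5],[0,0,0,0,0.5],[0,0,0,0,0.5],[0,0,0,0,0.5]]]}}

```text
time: 20.2
ee_pos: [0.4646, -0.0545, 0.1096]
tool_rot: [[-0.619, 0.785, -0.0], [0.785, 0.619, 0.0], [0.0, -0.0, -1.0]]
wrist_force: [-3.7, -0.7, 3.6]
gripper_width: 0.0089
grasp_force: 32.4
```

```bash
python3 -c "
from h import *
incase()
c=shot('wrist','w8.png');np.save('w8.npy',c,allow_pickle=True)
h=cv2.cvtColor(c['image'],cv2.COLOR_RGB2HSV); b=cv2.inRange(h,(100,120,20),(125,255,255))
p=proj(c,[C0+CX*x+CY*y+[0,0,.1] for x,y in((-.0375,0),(-.0375,.023),(-.0375,-.023))]);print(p.round(0))
x0,y0=p[1].astype(int)
im=c['image'][y0-12:y0+60:4,x0-48:x0+48:4]
for r_ in im.astype(int): print(' '.join('%3d'%v if b_<110 else '%3dB'%v for v,b_ in zip(r_.sum(1)//3,r_[:,2]-r_[:,0]+80)))
"
```

```text
t 20.2 case mm [-37.8   0.8 109.6] yaw y 38.3 F case [-3.4  1.7  3.6] [-0.26  0.46  2.06 -0.    0.62 -0.93]
[[321. 252.]
 [321. 211.]
 [321. 291.]]
 63B  63B  62B  61B  62B  63B  63B  64B  62B  63B  61B  64B  63B  63B  62B  62B  63B  63B  63B  55B  58B  60B  61B  61B
 64B  63B  63B  62B  61B  62B  63B  63B  64B  61B  62B  63B  61B  63B  61B  62B  62B  63B  62B  50B  60B  61B  60B  60B
 66B  62B  63B  64B  63B  63B  61B  63B  62B  61B  61B  13   6  11  61B  62B  63B  63B  61B  53B  61B  60B  61B  60B
 63B  63B  61B  64B  63B  64B  64B  63B  63B  61B  26   7  14  14  41B  62B  63B  63B  62B  55B  60B  60B  60B  59B
 63B  65B  63B  64B  63B  62B  62B  65B  39B  20  16  18  18  18  22  44  86B  62B  64B  52B  60B  59B  60B  59B
 61B  63B  62B  63B  63B  62B  63B  21  23  24  14  21  24  15  17  53  53  96B  64B  55B  60B  59B  58B  60B
 63B  63B  64B  62B  63B  60B  31  22  26  23  14  21  19  17  22  51  49  52  62B  56B  60B  61B  60B  69B
 62B  65B  61B  63B  61B  62B  21  23  13   7  11  18  22  19  27  13  20  51  26  57B  60B  60B  61B  70B
 61B  63B  63B  62B  62B  51B  23  18  10
[... 249 characters left out ...]
  7  54B  59B  60B  57B  60B
 18  20  20  20  19  18  15   9   9  15  14  18  21  17  13  12  14  14  21  22  17  17  16  21
 20  21  19  21  24  16  16  14   8  12  14  19  19  15  14  12   9  11  23  22  20  20  22  20
 19  20  18  16  22  17  19  13  10  14  16  19  23  15  14  14  13  14  22  20  24  21  19  20
 19  17  18  21  22  19  19  37  12  17  14  18  21  18  13  12   8  37  20  23  20  17  22  18
 22  20  18  20  17  18  22  60   4  18  14  18  22  17  16  15  12  64  24  21  18  17  19  19
 21  22  18  20  16  16  22  64   7  17  15  17  19  15  16  14   7  68  26  22  21  21  19  22
 21  20  16  18  18  19  31  60  14  17  14  18 133  14  14  17  10  62  39  21  20  18  21  21
```

Request:
{"name": "apply_moves", "arguments": {"deltas": [[[0,0,0.15,0,0.5],[0,-0.05,0.15,0,0.5],[0,-0.05,0.15,0,0.5],[0,-0.05,0.1,0,0.5],[0,0,0.05,0,0.5],[0,0,0,0,0.5]]]}}

```text
time: 20.75
ee_pos: [0.4635, -0.0554, 0.1053]
tool_rot: [[-0.62, 0.785, 0.001], [0.785, 0.62, -0.001], [-0.001, 0.001, -1.0]]
wrist_force: [-10.4, -1.1, 37.8]
gripper_width: 0.0087
grasp_force: 38.5
```

```bash
python3 -c "
from h import *
incase()"
```

```text
t 20.75 case mm [-39.3   0.7 105.3] yaw y 38.3 F case [-8.9  5.6 37.8] [-0.26  0.47  2.07 -0.    0.6  -0.93]
```

Request:
{"name": "apply_moves", "arguments": {"deltas": [[[0,0,-0.03,0.05,0.5],[0,0,0,0.08,0.5],[0,0,0,0.08,0.5],[0,0,0,0.08,0.5],[0,0,0,0.08,0.5],[0,0,0,0.08,0.5],[0,0,0,0.08,0.5],[0,0,0,0.08,0.5]]]}}

```text
time: 21.42
ee_pos: [0.4643, -0.0552, 0.1054]
tool_rot: [[-0.054, 0.999, 0.003], [0.999, 0.054, -0.0], [-0.001, 0.003, -1.0]]
wrist_force: [-4.7, 2.8, 29.9]
gripper_width: 0.0087
grasp_force: 37.7
```

```bash
python3 -c "
from h import *
incase(); print(monitor.get_state()['ft_torque'])"
```

```text
t 21.42 case mm [-38.6   0.4 105.4] yaw y 3.1 F case [-2.   5.1 29.9] [-0.26  0.47  2.07  0.    0.6  -0.31]
[ 0.43924157  0.97737134 -0.012777  ]
```

Request:
{"name": "apply_moves", "arguments": {"deltas": [[[0,0,0,0.08,0.5],[0,0,0,0.08,0.5],[0,0,0,0.08,0.5],[0,0,0,0.08,0.5],[0,0,0,0.08,0.5],[0,0,0,0.08,0.5],[0,0,0,0.08,0.5],[0,0,0,0.08,0.5],[0,0,0,0.08,0.5],[0,0,0,0.08,0.5],[0,0,0,0.08,0.5],[0,0,0,0,0.5]]]}}

```text
time: 22.42
ee_pos: [0.4653, -0.0557, 0.1055]
tool_rot: [[0.736, 0.677, 0.005], [0.677, -0.736, -0.001], [0.003, 0.004, -1.0]]
wrist_force: [-0.7, 0.4, 26.9]
gripper_width: 0.0092
grasp_force: 37.3
```

```bash
python3 -c "
from h import *
incase(); s=monitor.get_state();print(s['ft_torque'],s['gripper_width'])"
```

```text
t 22.42 case mm [-38.1  -0.6 105.5] yaw y -47.4 F case [-0.3  0.8 26.9] [-0.26  0.47  2.07  0.    0.6   0.57]
[-0.05307244  0.38433306 -0.0065788 ] 0.009227497678131486
```

Request:
{"name": "apply_moves", "arguments": {"deltas": [[[0,0,0,0.05,0.5],[0,0,0,0.05,0.5],[0,0,0,0.04,0.5],[0,0,0,0,0.5],[0,0,0,0,0.5]]]}}

```text
time: 22.83
ee_pos: [0.4653, -0.0557, 0.1055]
tool_rot: [[0.82, 0.573, 0.005], [0.573, -0.82, -0.002], [0.003, 0.004, -1.0]]
wrist_force: [-0.9, -0.3, 25.8]
gripper_width: 0.0093
grasp_force: 37.5
```

```bash
python3 -c "
from h import *
incase(); s=monitor.get_state();print(s['ft_torque'],s['gripper_width'])"
```

```text
t 22.83 case mm [-38.1  -0.7 105.5] yaw y -55.1 F case [-0.9  0.3 25.8] [-0.26  0.47  2.07 -0.    0.6   0.7 ]
[-0.14895681  0.24651764  0.6391952 ] 0.0092623206769377
```

Request:
{"name": "apply_moves", "arguments": {"deltas": [[[0,0,-0.05,-0.03,0.5],[0,0,0,0,2.0],[0,0,0,0,3.5],[0,0,0,0,3.5],[0,0,-0.3,0,3.5],[0,0,-1.0,0,3.5],[0,0,-2.0,0,3.5],[0,0,-3.0,0,3.5],[0,0,-3.0,0,3.5],[0,0,0,0,3.5],[0,0,0,0,3.5]]]}}

```text
time: 23.75
ee_pos: [0.464, -0.0553, 0.1982]
tool_rot: [[0.803, 0.596, 0.003], [0.596, -0.803, -0.001], [0.002, 0.002, -1.0]]
wrist_force: [-0.4, -0.1, -1.0]
gripper_width: 0.0351
grasp_force: 0.0
```

```bash
python3 -c "
from h import *
incase()
c=shot('wrist','w9.png')
# knob mask: dark non-blue around knob, at wing height
p=proj(c,[C0+CX*x+CY*y+[0,0,.0945] for x,y in((-.04,0),(-.063,0),(-.017,0),(-.04,.023),(-.04,-.023))]);print(p.round(0))
h=c['image'].astype(int);x0,y0=p[0].astype(int)
m=(h[...,2]-h[...,0]<25)
for y in range(y0-40,y0+44,5): print(y,''.join('#' if m[y,x] and h[y,x].sum()<90 else ('o' if m[y,x] else '.') for x in range(x0-60,x0+60,2)))
# cover front edge: height cue from blue extents at case z .0705
b=cv2.inRange(cv2.cvtColor(c['image'],cv2.COLOR_RGB2HSV),(100,120,30),(125,255,255))
for yy in (.05,.07):
    q=proj(c,[C0+CX*x+CY*yy+[0,0,.0705] for x in(-.08,.08)]);print('pred edges',q.round(1).tolist())
"
```

```text
t 23.75 case mm [-38.9   0.5 198.2] yaw y -53.4 F case [-0.4  0.2 -1. ] [-0.26  0.31  1.98  0.    0.85  0.67]
[[321. 206.]
 [321. 233.]
 [320. 178.]
 [292. 207.]
 [349. 205.]]
165 ............................................................
170 ............................................................
175 ..............................##............................
180 ............................#ooo#...........................
185 ........................oooo#ooo#ooooo......................
190 .......................ooooo#ooo##ooooo.....................
195 ......................oooo#o#ooo#oo#oooo....................
200 ......................ooo#oo#ooo##oo#ooo....................
205 .......................ooooo#oooo#oooooo....................
210 ........................oooo#oooo##ooo......................
215 ............................oooo##..........................
220 .............................oooo#..........................
225 ...........##................#ooo#..............##..........
230 ..........####.................................#####........
235 ......########.................................########.....
240 ....###########.........ooooooooooooooooooooooo#########oooo
245 ooo###########ooooooooooooooooooooooooooooooooo###########oo
pred edges [[267.0, 242.6], [253.7, 55.4]]
pred edges [[245.2, 243.2], [229.1, 56.5]]
```

Request:
{"name": "apply_moves", "arguments": {"deltas": [[[-1.0,-1.5,0,0,0],[-1.0,-1.5,0,0,0],[0,-1.5,0,0,0],[0,0,1.0,0,0],[0,0,2.0,0,0],[0,0,2.0,0,0],[0,0,2.0,0,0],[0,0,2.0,0,0],[0,0,0.8,0,0],[0,0,0.4,0,0],[0,0,0.2,0,0],[0,0,0.17,0,0],[0,0,0,0,0],[0,0,0,0,0]]]}}

```text
time: 24.97
ee_pos: [0.421, -0.0311, 0.0921]
tool_rot: [[0.803, 0.596, 0.001], [0.596, -0.803, -0.0], [0.001, 0.001, -1.0]]
wrist_force: [-0.6, -0.2, -0.2]
gripper_width: 0.0006
grasp_force: 0.0
```

```bash
python3 -c "
from h import *
incase()"
```

```text
t 24.97 case mm [-57.6  46.1  92.1] yaw y -53.4 F case [-0.6  0.2 -0.2] [-0.23  0.45  2.19  0.    0.51  0.7 ]
```

Request:
{"name": "apply_moves", "arguments": {"deltas": [[[0,0,-1.0,0,0],[0,0,-2.0,0,0],[0,0,-3.0,0,0],[0,0,-3.0,0,0],[0,0,-2.0,0,0],[0,0,0,0,0],[0,0,0,0,0]]]}}

```text
time: 25.55
ee_pos: [0.421, -0.0311, 0.2026]
tool_rot: [[0.803, 0.596, 0.003], [0.596, -0.803, -0.001], [0.002, 0.002, -1.0]]
wrist_force: [-0.4, 0.5, -0.5]
gripper_width: 0.0003
grasp_force: 0.0
```

```bash
python3 -c "
from h import *
incase(); print(r.sign_off())"
```

```text
t 25.55 case mm [-57.6  46.1 202.6] yaw y -53.4 F case [-0.1  0.6 -0.5] [-0.23  0.25  2.07  0.    0.82  0.7 ]
the job is handed in; nothing more can be done
None
```

The calliper is in its pocket, the cover is shut, the knob is turned clockwise to its stop, and the job was handed in at 25.6 s; a light touch near the front edge afterwards showed the cover had not risen.

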